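# Unlock and open the finds drawer

## Task

Slide the orange lock on top of the finds cabinet along its track until it is fully home against the end stop hidden in the black cover: push until you feel it solidly resist (about 10 N), but do not ram it. Leave the lock home, then pull the upper drawer out by its bar handle about 15 cm (at least 12 cm) and let go. Leave the tub, the glue bottle and the pot standing where they are.

Things in the scene. Friction and masses are not known exactly. Their poses are not given: they have to be found in the camera images.
- cabinet: Low wooden finds cabinet, fixed, 300 deep (x) x 440 wide (y) x 150 mm high. Origin: centre of its underside. Its front looks along its -x, to the robot; outer face of the drawer fronts at local x = -162 mm. Only the upper drawer opens. On top, at local x = -115 mm, a steel track 40 mm wide, 3 mm thick runs along y from -205 to -5 mm; the lock slides on it.
- lock: Orange lock slide: shoe 34 (x) x 40 (y) x 10 mm with an upright grip paddle 30 (x) x 20 (y) mm, top 48 mm above the origin. Origin: centre of the shoe's underside, 153 mm above the bench; axes as the cabinet's. A steel rod, up to 11 mm high, runs from it in +y into the black cover. Starts near cabinet y = -170 mm; slides only along the cabinet's y (home is +y), 3 N friction, stays where left.
- lock_top (a point): Centre of the top of the orange grip paddle, 201 mm above the bench.
- end_cover: Black cover 34 (x) x 170 (y) x 18 mm high on the cabinet's top, local x = -115 mm, y = 15 to 185 mm. Origin: centre of its underside. Inside, unseen, is the lock's adjustable end stop, set differently each time: the rod meets it after 50 to 105 mm of travel. Its rubber buffer yields 1.2 N per mm, 9 mm at most, then it is solid.
- drawer (a joint): How far the upper drawer is pulled out, m: 0 closed, 0.18 fully out; it moves along the cabinet's -x. It is barred while the lock slide is locked. About 2 N of friction; it stays where it is left.
- drawer_handle (a point): Centre of the upper drawer's steel bar handle: a round bar along the cabinet's y, 160 mm long, 35 mm in front of the drawer's face and 126 mm above the bench (24 mm below the cabinet's top). It can be pinched or hooked from above.
- tub: White plastic tub, 76 mm wide at the rim, 60 mm high, standing loose on the middle of the cabinet's top. Origin: centre of its underside. Bystander.
- glue: Yellow glue bottle with a white cap, 52 mm in diameter, 130 mm high, standing on the bench to the robot's right. Origin: centre of its underside. Bystander.
- pot: Terracotta pot, 100 mm wide at its belly, 110 mm high, standing on the bench to the robot's left. Origin: centre of its underside. Bystander.

How it is judged:
On the way, in this order (a step that is already met when the one before it is completed fails the run):
1. the lock slide is pressed home against its end stop (4 N or more between them) (contact force between lock and end_cover above 4 N), for 0.1 s.
2. the drawer is pulled out at least 12 cm (value of joint drawer above 0.12 m), for 0.1 s.
At the end, for the whole second after the job is handed in: The drawer stands still, out by 120 mm or more; the lock slide still rests against its end stop (at least 0.5 N between them); the tub, the bottle and the pot stand upright within 30 mm of where they were (value of joint drawer above 0.12 m and velocity of joint drawer below 0.01 m/s and contact force between lock and end_cover above 0.5 N and distance of each of tub, glue, pot from where it was at the start of the episode below 0.03 m and angle between each of tub, glue, pot's own z axis and vertical below 0.2 rad); the robot touches nothing.
It fails at once if the lock slide is rammed against its stop with more than 40 N (contact force between lock and end_cover above 40 N).
It fails at once if a bystander is moved more than 30 mm or tipped (distance of any of tub, glue, pot from where it was at the start of the episode above 0.03 m or angle between any of tub, glue, pot's own z axis and vertical above 0.3 rad).
It also fails if it takes over 54 s, if anything falls off the work surface, if the arm or the gripper's body presses on something with over 40 N, if the wrist force passes 120 N, or if a joint passes its speed limit or range.

## Robot

A 6-joint arm with a two-finger parallel gripper is mounted at the origin on the work surface. World frame = base frame: x ahead of the robot, y to its left, z up, the work surface at z = 0. Lengths are in m, angles in rad, forces in N, time in s.
With the tool pointing down it reaches from about 0.375 to 0.9 m from the base axis. Payload 3.1 kg.
Tool frame: the origin (TCP) lies midway between the tips of the shut fingers; the grasp point (between the pads) lies pinch_z behind it (pinch_z is the distance from the TCP to the grasp point, in m); z points along the fingers, y is the line along which they close (so a half turn about z gives the same grasp; the last joint's range is limited). The gripper opens to 87 mm and grips with 3 to 60 N. Pads are 19 mm wide; open, the fingers measure 117 mm over their backs; the gripper's body (75 mm by 190 mm) begins 51 mm behind the grasp point.
Start: joints at [-1.319, 0.527, 1.433, -0, 1.181, -0.178], TCP at [0.261, -0.568, 0.223] pointing down, gripper open.
Joint ranges: [-3.08, 3.08], [-0.75, 2.2], [0.22, 2.44], [-1.43, 4.57], [0, 2.65], [-2.85, 2.85]. Speed limits (rad/s): [2.79, 2.79, 3.14, 3.14, 3.14, 3.14].

## Interface

Orientations are given as a unit quaternion [w, x, y, z].
In Python, from plant import * gives the robot as it stands. Calls block until the motion is done:
- goto(position, orientation): joint-space move of the TCP to a pose.
- movel(position, feed=0.15, attitude=None, contact_N=None): straight line of the TCP; attitude=None keeps the orientation; feed is the mean speed in m/s. With contact_N (N) it stops when the force on the tool has changed by that much, and returns True; else False.
- move_j(angles): joint-space move.
- move_gripper(opening, effort=None): opening from 0.0 (shut) to 1.0 (fully open); effort is the grip in N (None keeps the last); returns when the fingers have stopped.
- dwell(seconds).
- solve_ik(position, orientation): joint angles nearest the present ones, or None.
- camera(name): name is "scene" or "top" or "wrist"; returns a dict with "frame" (420x560x3 uint8, blue, green, red), "z_map" (420x560 float32, m along the optical axis (not along the pixel's ray), 0 where there is no reading), "intrinsics" (3x3 intrinsics, pixels), "R" (3x3) and "t" (3): a world point X has camera coordinates R X + t; the wrist camera has in their place "hand_eye" (4x4, takes a point from camera to tool coordinates, whose origin is the TCP and whose axes are the flange's). Camera axes: x right, y down, z forward; pixel columns grow to the right and rows downward; lengths in m; the calibration is good to about 2 mm. The wrist camera is an equidistant fisheye: a pixel r from the principal point sees the ray r / f radians off the axis. A picture is of the moment at which its call begins: read the wrist's pose just before it.
A pose or a line that the arm cannot do raises MotionError and nothing moves.
- job_done(): hands the job in; it is judged then, once.
Readings, each from a call of its own:
- current_t(): time.
- current_joint_pos(): joint angles.
- current_joint_vel(): joint speeds.
- current_joint_efforts(): joint torques, N m.
- current_eef_pos(): TCP position.
- current_tcp_rot(): TCP orientation.
- current_contact_force(): force on the tool from outside, world axes, zero at the start.
- current_moment(): the same for the moment, N m.
- current_width(): opening from 0.0 (shut) to 1.0 (fully open).
- current_grip_force(): force on a finger pad.
Only numpy, scipy, OpenCV 4.12 (cv2) and the standard library are available. Lean on these libraries where they do the work, as an engineer would, in place of code of your own. Each camera call takes 0.05 s, during which the arm holds its last target. There are 200 camera calls.

## Working session

There is one attempt and no reset: what is moved stays moved. The work goes in short steps, each a Python script; the robot and the scene stay as the last script left them, time stands still between calls to the robot, and variables do not carry over. Pictures are saved under pics/ and viewed, at most 10 in all, crops included, and the job is handed in when it is done.

```bash
mkdir -p pics; ls; python3 - <<'E'
from plant import *
import cv2,numpy as np
print(current_t(),current_eef_pos(),current_tcp_rot())
for n in("scene","top"):
    c=camera(n); cv2.imwrite(f"pics/{n}0.png",c["frame"]); np.savez(f"{n}0.npz",**c); print(n,c["intrinsics"],c["R"],c["t"])
try: print(pinch_z)
except Exception as e: print(e)
E
```

```text
pics
0.0 [ 0.26083613 -0.56716208  0.22157743] [-1.07587029e-03  9.76891055e-01  2.13735133e-01 -3.78452829e-05]
scene [[514.79840889   0.         282.40295655]
 [  0.         514.79840889 213.98790711]
 [  0.           0.           1.        ]] [[-0.71605641  0.69802033 -0.0055522 ]
 [ 0.66249036  0.67705934 -0.320464  ]
 [-0.21993122 -0.23314858 -0.94724442]] [ 0.40871089 -0.37983749  1.56787302]
top [[477.22383749   0.         279.65002975]
 [  0.         477.22383749 206.60731914]
 [  0.           0.           1.        ]] [[-0.00889969 -0.99988823 -0.01201359]
 [-0.98260973  0.01097297 -0.18535831]
 [ 0.18546942  0.01015504 -0.98259756]] [0.06511966 0.62019135 1.61916197]
0.0187
```

View pics/top0.png

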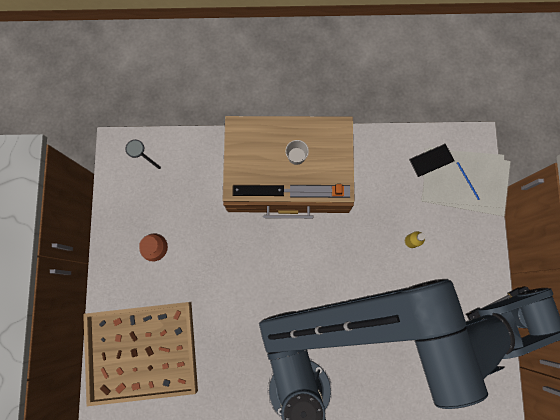

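View pics/scene0.png

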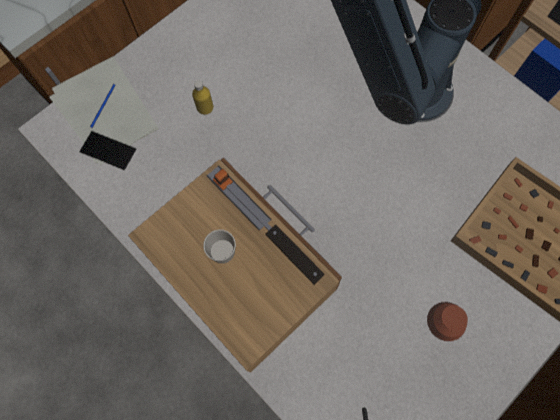

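Top view: the cabinet is nearly square to the base (columns 223–354, rows 116–213), with the lock at (339,188), the cover at (232–284,190), the handle at (289,215), the tub at (297,152), the pot at (153,247) and the glue at (415,240). The scene view shows the lock at (222,178), the cover from (270,232) to (320,278) and the handle from (270,190) to (312,230).

```bash
cat > h.py <<'E'
import numpy as np, cv2
def ray(c,uv,z):
    K,R,t=c["intrinsics"],c["R"],c["t"]
    d=R.T@np.linalg.inv(K)@np.array([uv[0],uv[1],1.]); o=-R.T@t
    return o+d*(z-o[2])/d[2]
def quad(c,m,z):
    cs,_=cv2.findContours(m.astype(np.uint8),cv2.RETR_EXTERNAL,cv2.CHAIN_APPROX_NONE)
    k=max(cs,key=cv2.contourArea)[:,0]
    P=np.array([ray(c,p,z)[:2] for p in k])
    return P,cv2.minAreaRect((P*1000).astype(np.float32)),cv2.contourArea(k)
E
python3 - <<'E'
from h import *
for n,box in(("top",(110,225,215,365)),("scene",(150,380,120,350))):
    c=dict(np.load(n+"0.npz")); f=c["frame"]; hsv=cv2.cvtColor(f,cv2.COLOR_BGR2HSV); roi=np.zeros(f.shape[:2],bool); roi[box[0]:box[1],box[2]:box[3]]=1
    h,s,v=[hsv[...,i].astype(int) for i in range(3)]
    print(n,"orange@.201",quad(c,roi&(h<12)&(s>180)&(v>120),.201)[1:])
    print("black@.168",quad(c,roi&(v<45),.168)[1:])
    print("wood@.150",quad(c,roi&(h>8)&(h<25)&(s>60)&(v>110),.150)[1:])
    print({k:ray(c,p,z).round(3) for k,p,z in [("tub",(297,146) if n=="top" else (219,243),.06+.15),("h1",(265,216) if n=="top" else (268,190),.126),("h2",(313,215) if n=="top" else (311,231),.126)]})
    cv2.imwrite(f"pics/{n}_crop.png",cv2.resize(f[box[0]:box[1],box[2]:box[3]],None,fx=4 if n=="top" else 2.5,fy=4 if n=="top" else 2.5,interpolation=cv2.INTER_CUBIC))
E
```

```text
top orange@.201 (((662.731689453125, -137.93540954589844), (18.685670852661133, 5.9741740226745605), 51.268985748291016), 1.5)
black@.168 (((656.8189086914062, 129.00582885742188), (165.65542602539062, 33.87580490112305), 89.3427505493164), 474.5)
wood@.150 (((769.647705078125, 27.904830932617188), (439.00030517578125, 301.8991394042969), 89.2198257446289), 10897.5)
{'tub': array([ 0.793, -0.001,  0.21 ]), 'h1': array([0.576, 0.108, 0.126]), 'h2': array([ 0.578, -0.054,  0.126])}
scene orange@.201 (((673.6253662109375, -99.97343444824219), (0.0, 0.0), 0.0), 0.0)
black@.168 (((661.043212890625, 133.59463500976562), (167.4409942626953, 33.70779800415039), 89.11589050292969), 875.5)
wood@.150 (((772.5904541015625, 33.14985656738281), (441.6433410644531, 298.60491943359375), 88.93092346191406), 21498.0)
{'tub': array([0.776, 0.001, 0.21 ]), 'h1': array([ 0.582, -0.041,  0.126]), 'h2': array([0.581, 0.115, 0.126])}
```

View pics/top_crop.png

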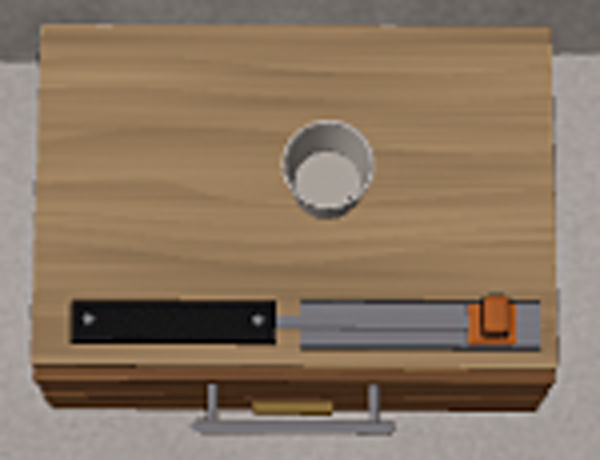

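View pics/scene_crop.png

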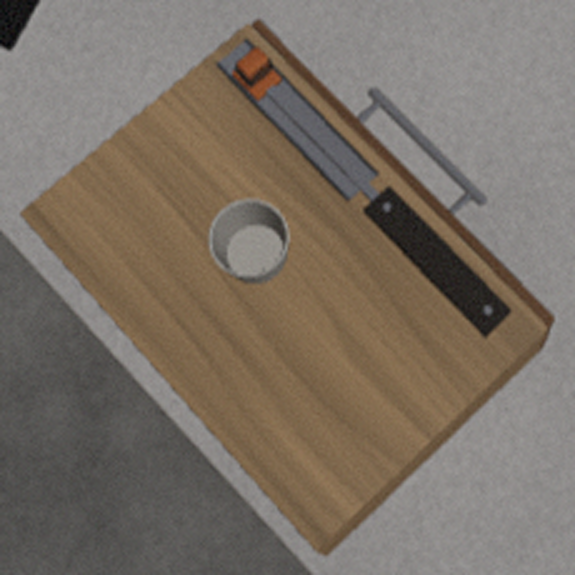

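The crops put the paddle top at about top (338.7,185.5) and scene (221.6,175.6). The cabinet yaw is about -0.8° and its centre is near (0.772, 0.031). Next I'll move above a point behind the lock and check from close by.

```bash
cat >> h.py <<'E'
a=np.deg2rad(45-.4)
Q=np.array([0,np.cos(a),np.sin(a),0])
E
python3 - <<'E'
from h import *
from plant import *
for n,p in(("top",(338.7,185.5)),("scene",(221.6,175.6))): print(ray(dict(np.load(n+"0.npz")),p,.201))
p=current_eef_pos(); 
q=solve_ik([.655,-.19,.29],Q); q2=solve_ik([.655,-.19,.29],[0,-np.sin(a),np.cos(a),0]); print(q,q2)
movel([p[0],p[1],.29],feed=.2)
goto([.655,-.19,.29],Q)
print(current_t(),current_eef_pos(),current_tcp_rot(),current_joint_pos())
P=current_eef_pos();r=current_tcp_rot()
c=camera("wrist"); cv2.imwrite("pics/w1.png",c["frame"]); np.savez("w1.npz",P=P,r=r,**c)
print(c["intrinsics"],c["hand_eye"],current_contact_force())
E
```

```text
[ 0.66120415 -0.13411135  0.201     ]
[ 0.65590401 -0.12466665  0.201     ]
[-4.45811521e-01  5.49161474e-01  1.19588195e+00 -4.44089210e-16
  1.39654923e+00 -4.31848887e-01] [-4.45811521e-01  5.49161474e-01  1.19588195e+00 -4.44089210e-16
  1.39654923e+00  2.70974377e+00]
2.55 [ 0.65456607 -0.19134883  0.2899617 ] [ 6.64800043e-05  7.12657886e-01  7.01511710e-01 -2.32022844e-04] [-4.47679258e-01  5.49181235e-01  1.19595036e+00 -4.89059869e-04
  1.39649318e+00 -4.31831199e-01]
[[325.1922621    0.         282.49243962]
 [  0.         325.1922621  203.354149  ]
 [  0.           0.           1.        ]] [[ 3.71752036e-04 -9.62939683e-01 -2.69716571e-01  7.27309226e-02]
 [ 9.99999586e-01  5.82140775e-04 -7.00048095e-04  4.89269386e-04]
 [ 8.31117104e-04 -2.69716198e-01  9.62939500e-01 -1.62039508e-01]
 [ 0.00000000e+00  0.00000000e+00  0.00000000e+00  1.00000000e+00]] [0.14140212 0.00086318 0.6987491 ]
```

View pics/w1.png

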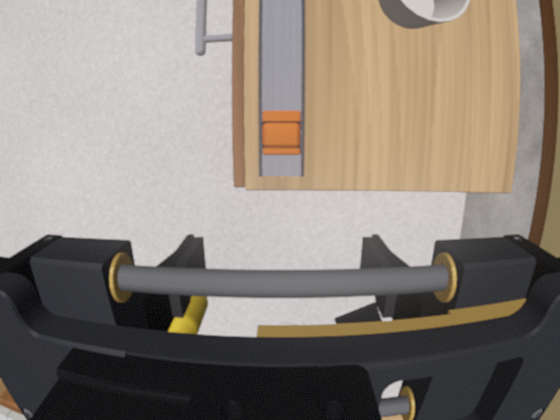

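The wrist view shows the paddle centred at about (281,136), its rear edge near row 149, the track at columns 260–304, and the handle's right end at (201,48). I'll cast those to world coordinates.

```bash
cat >> h.py <<'E'
from scipy.spatial.transform import Rotation as Ro
def wray(c,uv,z):
    K=c["intrinsics"]; d=(np.array(uv)-K[:2,2])/K[0,0]; th=np.hypot(*d); d=d/max(th,1e-9)
    v=np.array([*(d*np.sin(th)),np.cos(th)]); H=c["hand_eye"]; r=c["r"]; R=Ro.from_quat([r[1],r[2],r[3],r[0]]).as_matrix()
    o=R@H[:3,3]+c["P"]; v=R@H[:3,:3]@v
    return o+v*(z-o[2])/v[2]
E
python3 - <<'E'
from h import *
c=dict(np.load("w1.npz"))
for n,p,z in(("paddle",(281,136),.201),("rear",(281,148),.201),("trk end",(281,176),.153),("handle end",(200.5,52),.126),("cab cornerL",(246,189),.15),("shoe L",(281,113),.163)): print(n,wray(c,p,z).round(4))
hsv=cv2.cvtColor(c["frame"],cv2.COLOR_BGR2HSV)
for r in range(104,160,2): print(r,hsv[r,281],end=' ')
E
```

```text
paddle [ 0.6546 -0.1352  0.201 ]
rear [ 0.6544 -0.1446  0.201 ]
trk end [ 0.6536 -0.1758  0.153 ]
handle end [ 0.5745 -0.0507  0.126 ]
cab cornerL [ 0.6199 -0.1885  0.15  ]
shoe L [ 0.6546 -0.1173  0.163 ]
104 [140   9 162] 106 [140   9 162] 108 [133  11 164] 110 [  4  73 189] 112 [ 13 168 205] 114 [ 13 168 204] 116 [ 13 166 206] 118 [ 13 167 205] 120 [ 12 164 185] 122 [ 11 158 160] 124 [ 13 168 209] 126 [ 13 170 210] 128 [ 13 168 208] 130 [ 13 170 205] 132 [ 13 167 205] 134 [ 13 166 204] 136 [ 13 170 203] 138 [ 12 163 203] 140 [ 13 166 201] 142 [ 13 163 200] 144 [ 12 162 183] 146 [ 11 153 148] 148 [ 12 161 182] 150 [ 13 160 205] 152 [ 13 164 201] 154 [  7  86 161] 156 [140   9 162] 158 [140   9 163]
```

```bash
python3 - <<'E'
from h import *
from plant import *
move_gripper(0.0)
movel([.6535,-.186,.29]); movel([.6535,-.186,.178],feed=.1,contact_N=8)
f0=current_contact_force(); print(current_t(),current_eef_pos(),f0)
d=np.array([.0138,1,0]); s=np.array([.6535,-.186,.178])
hit=movel(s+.150*d,feed=.025,contact_N=11)
print(hit,current_t(),current_eef_pos(),current_contact_force()-f0)
dwell(.2);print(current_eef_pos(),current_contact_force()-f0)
E
```

```text
5.6417 [ 0.65407985 -0.18622753  0.17890494] [-1.01880162 -0.41891279  0.51074284]
True 10.0333 [ 0.65550291 -0.06132869  0.17816488] [ 0.16827073 -2.95826641  0.5843048 ]
[ 0.65564699 -0.06178942  0.17778634] [ 0.59307296 -1.87187742  0.74951088]
```

```bash
python3 - <<'E'
from h import *
from plant import *
d=np.array([.0138,1,0]); p=current_eef_pos()
fy=lambda: np.mean([current_contact_force()[1] for _ in range(5)])+.419
for i in range(1,25):
    movel(np.array([p[0],p[1],.178])+d*.001*i,feed=.01); dwell(.05)
    f=fy(); print(round(current_eef_pos()[1],4),round(f,2),end=' | ')
    if f<-12.5: break
print(current_t())
c=camera("wrist"); cv2.imwrite("pics/w2.png",c["frame"])
E
```

```text
-0.0618 -5.43 | -0.0617 -5.81 | -0.0613 -8.7 | -0.0608 -8.69 | -0.0601 -9.23 | -0.0595 -10.8 | -0.0588 -11.34 | -0.0582 -11.49 | -0.0579 -14.73 | 12.9667
```

View pics/w2.png

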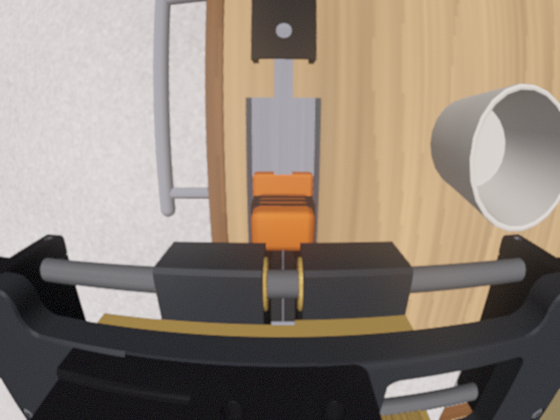

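The close view shows the lock pressed up with the fingers behind it (paddle at (283,227)), the rod in the cover at (283,75) and the tub untouched. The handle bar is at column ~165, ending at row ~213. The force rose steadily to about 14.7 N, of which 3 N is friction. Next I'll release, go to the handle and check there.

```bash
python3 - <<'E'
from h import *
from plant import *
dwell(.3); print("F",current_contact_force())
P=current_eef_pos();r=current_tcp_rot()
c=camera("wrist"); c["P"]=P; c["r"]=r
for px in((165,160),(163,60),(166,210)): print(wray(c,px,.126).round(4))
print("paddle",wray(c,(283,227),.201).round(4))
movel([P[0],P[1]-.02,.178],feed=.1); movel([P[0],P[1]-.02,.28],feed=.2)
c["P"]=current_eef_pos();c["r"]=current_tcp_rot();
move_gripper(.3); goto([.576,.06,.24],Q)
P=current_eef_pos();r=current_tcp_rot(); print(current_t(),P,current_width())
c=camera("wrist"); np.savez("w3.npz",**c,P=P,r=r); cv2.imwrite("pics/w3.png",c["frame"])
E
```

```text
F [ -0.19025625 -14.96174148   0.09743653]
[ 0.5758 -0.0136  0.126 ]
[0.5777 0.0553 0.126 ]
[ 0.5727 -0.0497  0.126 ]
paddle [ 0.6567 -0.0347  0.201 ]
15.875 [0.57757788 0.0593269  0.24082631] 0.2997733091035433
```

View pics/w3.png

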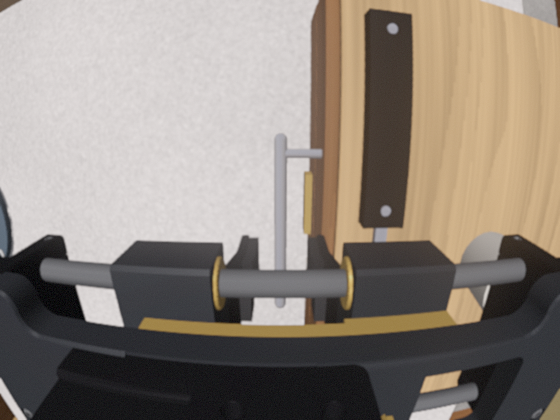

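The bar (column 280) lies midway between the fingers (≈250–315), and its posts and the brass plate are well clear of the fingers. Next: descend, pinch and pull.

```bash
python3 - <<'E'
from h import *
from plant import *
c=dict(np.load("w3.npz")); print([wray(c,p,.126).round(4) for p in((280,150),(280,215),(280,240))])
x=float(wray(c,(280,235),.126)[0]); off=c["P"]-[.576,.06,.24]; x=np.clip(x,.574,.580)
movel([x-off[0]*.5,.06,.114],feed=.08,contact_N=8)
print(current_t(),current_eef_pos(),current_contact_force())
move_gripper(0.0,effort=25); print(current_width(),current_grip_force(),current_contact_force())
p=current_eef_pos()
print(movel([p[0]-.155,p[1]+.155*.0138,p[2]],feed=.06,contact_N=30))
dwell(.3);print(current_t(),current_eef_pos(),current_width(),current_contact_force())
E
```

```text
[array([0.5767, 0.1016, 0.126 ]), array([0.5758, 0.0436, 0.126 ]), array([0.5754, 0.0195, 0.126 ])]
17.65 [0.5750959  0.05996754 0.11451782] [ 0.721337    0.5678354  -0.05945548]
0.11508138984434987 24.997995793819427 [0.52774948 0.44850706 1.08536652]
False
21.125 [0.41839195 0.06284587 0.11418794] 0.11491097402378893 [1.89529811 7.40340399 3.70289007]
```

```bash
python3 - <<'E'
from h import *
from plant import *
p=current_eef_pos()
move_gripper(.3); dwell(.2); p=current_eef_pos(); movel([p[0],p[1],.26],feed=.12)
c=dict(np.load("w1.npz")); movel([.40,-.30,.30],feed=.25); dwell(.3)
print(current_t(),current_contact_force())
t=camera("top"); s=camera("scene")
np.savez("top1.npz",**t)
im=np.hstack([cv2.resize(t["frame"][100:270,130:440],(400,219)),cv2.resize(s["frame"][60:360,110:480],(400,324))[:219]]) 
im=np.vstack([cv2.resize(t["frame"][100:260,130:440],(580,300)),cv2.resize(s["frame"][60:360,110:480],(580,300))])
cv2.imwrite("pics/end.png",im)
print(ray(t,(289,0),.126))
E
```

```text
25.225 [-0.31033869  0.56335743 -0.49538865]
[1.37922203 0.01702038 0.126     ]
```

View pics/end.png

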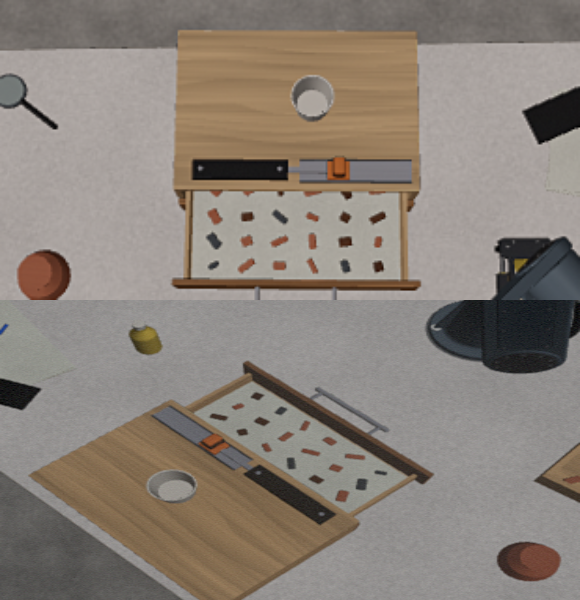

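The drawer is fully out by about 15 cm. The lock is still home (top panel (339,167)). Tub, pot and glue are standing where they were, and the arm is clear of everything. Handing in.

```bash
python3 -c "
from plant import *
print(job_done())"
```

```text
the job is handed in; nothing more can be done
None
```

I handed the job in at about 25 s: the lock was pressed home at about 12 N on the stop, the drawer was pulled out about 15 cm and released, and the tub, glue bottle and pot look unmoved in the final pictures; no verdict was returned.

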